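Release the keeper arm of the coil stand and unload the coil

TASK

Take the copper coil off the blue coil stand and set it down upright in the white tray, without dropping it. The aluminium keeper arm is locked over the coil: pull the spring plunger's black T-knob up and twist it anticlockwise so that it stays out by itself, push the arm by its red handle clockwise, away from the robot, to the open position at its far stop, and twist the knob back so that the plunger drops fully home and locks the arm there; only then lift the coil off its spindle. Do not push the bystanding torch, glasses, amethyst or tape roll out of place.

Things in the scene. Friction and masses are not known exactly. Their poses are not given: they have to be found in the camera images.
- coil_stand: Blue base plate 110 x 260 x 12 mm (x, y, z), fixed to the bench; origin at the centre of its underside, z up. It stands in varied places and yaws. On it, in its own frame: the steel spindle with the coil at (0, 85) mm, the pivot column of the keeper arm at (0, -35) mm, a grey bracket 44 mm wide from y = -128 to -52 mm, up to 98 mm high, carrying the plunger at (0, -75) mm.
- spindle_top (a point): Centre of the top of the steel spindle, 58 mm above the bench. The spindle is 24 mm thick and stands 46 mm above the base plate.
- pivot (a point): Point on the upright axis of the keeper arm, at the arm's upper face, 76 mm above the bench. The arm is an aluminium plate 10 mm thick, underside 66 mm above the bench (4 mm above the coil), with a square hub plate 104 mm wide, then 30 mm wide, with a round 48 mm end that reaches 144 mm from the pivot.
- keeper_arm (a joint): Angle of the keeper arm (rad), clockwise positive seen from above. 0: over the coil, along the stand's +y, locked there at the start. 1.2: open position, second index hole under the plunger; firm stop at 1.22. Locked, it has about 0.06 rad of play. Slight friction (0.12 N m) keeps the arm where it is left.
- red_handle (a point): Centre of the upright red handle on the arm, 120 mm from the pivot axis. The handle is 20 mm thick and stands from 76 to 112 mm above the bench; this point is at 97 mm. Its frame turns with the arm: y points along the arm from the pivot outwards; opening moves it towards its own +x.
- plunger (a joint): How far the plunger is pulled up out of the index hole (m), 0 to 0.016; 0: fully home. A spring pushes it down with 4 to 6 N. Only above 0.0115 does the cross-pin under the knob clear the slot of the brass collar, so that the knob can twist; lift 12.5 to 15 mm. With no hole under the pin, a plunger twisted back stays about 8 mm out.
- plunger_twist (a joint): Twist of the T-knob (rad), anticlockwise positive seen from above. 0: cross-pin in line with the slot (0.1 rad of play). Stops at 1.35. Lifted and twisted to between 0.5 and 1.35, its cross-pin rests on the collar and holds the plunger out at 0.0115 when let go; slight friction (0.02 N m) keeps the twist.
- plunger_grip (a point): Centre of the black T-knob on the plunger's upright axis, 127 mm above the bench when home. The knob is a bar 46 mm long (its own x axis), 14 mm wide (its y) and 26 mm high, with 4 mm of free space between its underside and the collar when home; this frame rises and twists with the knob. At twist 0 the bar lies along the stand's x.
- coil_centre (a point): Centre of the copper coil, a loose wound ring with black end flanges: 62 mm outside diameter, 32 mm bore, 50 mm high, 0.18 to 0.35 kg, this point half-way up. Its own z is the ring's axis. It starts on the spindle, standing on the base plate, centre 37 mm above the bench.
- tray_in (a point): Centre of the inner floor of the white tray with cork liner, 5 mm above the bench. The tray is 160 x 160 x 22 mm outside, walls 5 mm thick, fixed to the bench; x and y along its sides.
- torch: Black torch with a green ring, 104 mm long (its y), 32 mm thick, lying loose; origin at its underside. To be left alone.
- glasses: Yellow safety glasses, 59 x 126 x 44 mm (x, y, z), loose; origin at the centre of the underside. To be left alone.
- amethyst: Violet amethyst rock, 58 x 80 x 42 mm, loose; origin at the centre of the underside. To be left alone.
- tape_roll: Blue tape roll, 52 mm across, 28 mm high, loose; origin at the centre of the underside. To be left alone.

How it is judged:
By the outcome, as a careful person would: the job done as asked, in the order asked, and still so for the second after the job is handed in, with the robot touching nothing.
It also fails if it takes over 72 s, if anything falls off the work surface, if the arm or the gripper's body presses on something with over 40 N, if the wrist force passes 120 N, or if a joint passes its speed limit or range.

ROBOT

A 6-joint arm with a two-finger parallel gripper is mounted at the origin on a cart in front of the work surface, level with it; the furniture and walls round the work are solid. World frame = base frame: x ahead of the robot, y to its left, z up, the work surface at z = 0. Lengths are in m, angles in rad, forces in N, time in s.
With the tool pointing down it reaches from about 0.375 to 0.9 m from the base axis. Payload 3.1 kg.
Tool frame: the origin (TCP) lies on the centre line of the jaws, within the pads' length; the fingertips stand 8 mm ahead of it and the grasp point (between the pads) lies 11 mm behind it; z points along the fingers, y is the line along which they close (so a half turn about z gives the same grasp; the last joint's range is limited). The gripper opens to 87 mm and grips with 3 to 60 N. Pads are 19 mm wide; open, the fingers measure 117 mm over their backs; the gripper's body (75 mm by 190 mm) begins 51 mm behind the grasp point.
Start: joints at [-1.462, 0.527, 1.433, -0, 1.181, -0.178], TCP at [0.177, -0.599, 0.231] pointing down, gripper open.
Joint ranges: [-3.08, 3.08], [-0.75, 2.2], [0.22, 2.44], [-1.43, 4.57], [0, 2.65], [-2.85, 2.85]. Speed limits (rad/s): [2.79, 2.79, 3.14, 3.14, 3.14, 3.14].

INTERFACE

Orientations are given as a unit quaternion [x, y, z, w].
In Python, from rig import robot gives the robot as it stands. The module is installed in compiled form; this text tells all that it offers.
- The arm moves only by the tool send_rows, never from a script. Its argument "increments" is one flat list of numbers, 7 for each row, row after row: the turn, a rotation vector about the world's x, y, z in rad, then the shift along the world's x, y, z in cm, then the opening, from 0 (shut) to 1 (fully open). A call has 1 to 20 rows; each row shifts and turns the commanded pose from where the row before left it; what a row does not reach is not made up. A row lasts 1/12 s, in which the tool goes at most 41.7 mm and 7.16 degrees, less where a joint would pass 70% of its speed; a pose out of reach is approached as far as the arm can. A call is refused whole if a number of a shift passes 4.17 or a number of a turn 0.125, either way. A call with a gripper value outside its range is refused whole. The fingers move at their own pace and stop on an object; "newtons" is the grip in N (left out, the last holds). Time passes only in rows, so rows that do not move let the fingers close. It gives the time, the measured TCP pose, the force, the opening and the grip force at its end, in the units of the state.
- robot.get_obs(): the state, without advancing time (a new reading comes with each control period).
- robot.camera(name): name is "scene" or "top"; returns a dict with "image" (480x640x3 uint8, red, green, blue), "range_z" (480x640 float32, m along the optical axis (not along the pixel's ray), 0 where there is no reading), "fx", "fy", "cx", "cy" (pixels), "dist_coeffs" ([k1, k2, p1, p2, k3] as OpenCV has them; the pictures are not rectified), "R" (3x3) and "t" (3): a world point X has camera coordinates R X + t. Camera axes: x right, y down, z forward; pixel columns grow to the right and rows downward; lengths in m; the calibration is good to about 2 mm. A picture is of the moment at which its call begins.
- robot.hand_in(): hands the job in; it is judged then, once.
The state is a dict: "time": time; "q": joint angles; "joint_velocities": joint speeds; "joint_torque": joint torques, N m; "position": TCP position; "tool_rot": TCP orientation; "ft_force": force on the tool from outside, world axes, zero at the start; "moment": the same for the moment, N m; "grip_width": finger opening in m; "grip_force": force on a finger pad.
Only numpy, scipy, OpenCV 4.12 (cv2) and the standard library are available. Lean on these libraries where they do the work, as an engineer would, in place of code of your own. Each camera call takes 0.05 s, during which the arm holds its last target. There are 200 camera calls.

## Working session

There is one attempt and no reset: what is moved stays moved. The work goes in short steps, Python scripts to look and compute and a tool call to move; the robot and the scene stay as the last step left them, time stands still between calls to the robot, and variables do not carry over. Pictures are saved under pics/ and viewed, at most 10 in all, crops included, and the job is handed in when it is done.

Besides the shell and the picture viewer there is one more tool, called after "Request:" in YAML: its name, and indented under it one key for each argument. send_rows: Moves the arm, as the interface text tells. Its arguments: {"type":"object","properties":{"increments":{"type":"array"},"newtons":{"type":"number"}},"required":["increments"]}

```bash
mkdir -p pics; cat > h.py <<'E'
import numpy as np, cv2
from rig import robot
def cam(n):
    c=robot.camera(n); c["K"]=np.array([[c["fx"],0,c["cx"]],[0,c["fy"],c["cy"]],[0,0,1.]]); c["D"]=np.array(c["dist_coeffs"],float)
    c["R"]=np.array(c["R"]);c["t"]=np.array(c["t"]);return c
def plane(c,uv,z):
    p=cv2.undistortPoints(np.array(uv,float).reshape(-1,1,2),c["K"],c["D"]).reshape(-1,2)
    d=np.c_[p,np.ones(len(p))]@c["R"]; o=-c["R"].T@c["t"]
    return o+d*((z-o[2])/d[:,2])[:,None]
def proj(c,X): return cv2.projectPoints(np.array(X,float).reshape(-1,1,3),cv2.Rodrigues(c["R"])[0],c["t"],c["K"],c["D"])[0].reshape(-1,2)
def cloud(c):
    v,u=np.mgrid[:480,:640]; p=cv2.undistortPoints(np.c_[u.ravel(),v.ravel()].astype(float).reshape(-1,1,2),c["K"],c["D"]).reshape(-1,2)
    z=c["range_z"].ravel(); X=(np.c_[p,np.ones(len(p))]*z[:,None]-c["t"])@c["R"]; X[z==0]=np.nan
    return X.reshape(480,640,3)
def save(c,n): cv2.imwrite(f"pics/{n}.png",c["image"][:,:,::-1])
E
python3 - <<'E'
from h import *
for n in("top","scene"):
    c=cam(n);save(c,n+"0");print(n,-c["R"].T@c["t"],c["R"][2],c["fx"])
o=robot.get_obs();print(o)
E
```

```text
top [ 0.2744365  -0.05353722  1.56954799] [ 0.18792058 -0.01235439 -0.98210652] 587.0970797232435
scene [0.0596964  0.84268365 1.04584765] [ 0.3583346  -0.6397572  -0.67993164] 527.8172702290417
{'time': 0.1, 'q': array([-1.46248275e+00,  5.28375428e-01,  1.43376716e+00, -3.14669761e-05,
        1.18142733e+00, -1.78539179e-01]), 'joint_velocities': array([ 4.94626779e-05, -1.52757279e-03, -1.50737345e-03,  3.24854819e-04,
        1.99186648e-04, -4.57763393e-04]), 'joint_torque': array([-3.43626107e-04, -4.40985525e+01, -1.77150911e+01,  6.34608977e-02,
        5.33476355e-02, -3.42393446e-05]), 'position': array([ 0.17675931, -0.59880649,  0.22967035]), 'tool_rot': array([ 9.89730718e-01,  1.42940998e-01,  2.01655583e-05, -9.88533069e-04]), 'ft_force': array([ 0.00833002,  0.17135223, -0.79667858]), 'moment': array([-0.02884654,  0.02756921, -0.04140566]), 'grip_force': 0.0, 'grip_width': 0.08683133391269342}
```

View pics/top0.png

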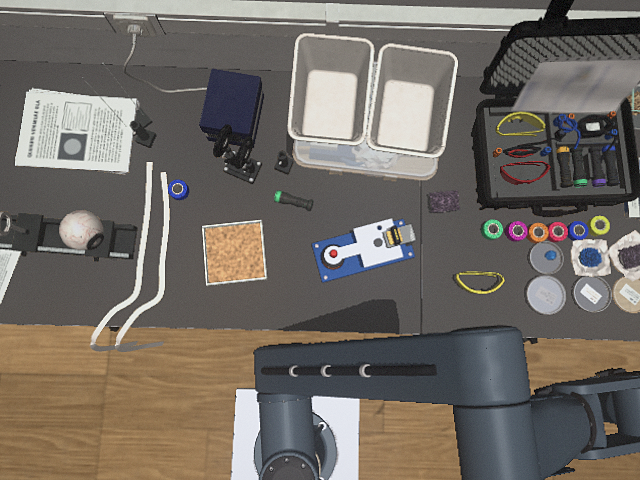

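View pics/scene0.png

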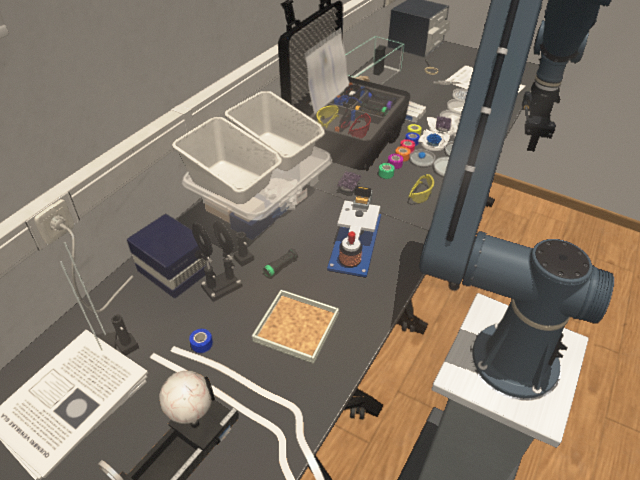

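The top picture shows the stand centred near (364,249) with its red handle at (333,254) and the plunger at (395,236). The tray is at (235,252), the torch at (293,199), the amethyst at (443,202), the glasses at (480,282) and the tape at (178,188). Next I'll measure them.

```bash
cat > m.py <<'E'
from h import *
def blobs(m,n=1):
    k,l,s,ce=cv2.connectedComponentsWithStats(m.astype(np.uint8));o=np.argsort(-s[1:,4])+1
    return [(l==i,ce[i],s[i]) for i in o[:n]]
c=cam("top");P=cloud(c);h=cv2.cvtColor(c["image"],cv2.COLOR_RGB2HSV).astype(int);H,S,V=h[...,0],h[...,1],h[...,2]
roi=np.zeros((480,640),bool);roi[205:300,300:425]=1
b=(H>100)&(H<125)&(S>120)&roi
b=blobs(b)[0][0]; pts=np.argwhere(b)[:,::-1]; W=plane(c,pts,.012)[:,:2]
r=cv2.minAreaRect((W*1000).astype(np.float32));print("plate",r)
red=((H<8)|(H>172))&(S>150)&roi
for m,ce,s in blobs(red,2): print("red",ce,s,plane(c,[ce],.105)[0], np.nanmax(P[m][:,2]))
# high points: knob
k=roi&(P[...,2]>.12)
for m,ce,s in blobs(k,2): print("knob",ce,s,P[m].mean(0),P[m][:,2].max(),plane(c,[ce],.14))
t=np.zeros_like(roi);t[210:295,190:280]=1
t&=(H>5)&(H<20)&(S>80); t=blobs(t)[0][0]
r=cv2.minAreaRect((plane(c,np.argwhere(t)[:,::-1],.006)[:,:2]*1000).astype(np.float32));print("tray cork",r)
im=cv2.resize(c["image"][205:300,295:425],None,fx=6,fy=6,interpolation=cv2.INTER_CUBIC);cv2.imwrite("pics/crop1.png",im[:,:,::-1])
E
python3 m.py
```

```text
plate ((517.5048828125, -163.0028533935547), (108.64118957519531, 257.3849182128906), 17.01546287536621)
red [333.2195122  253.31707317] [330 250   7   8  41] [ 0.49208125 -0.08202624  0.105     ] 0.1220080455701306
knob [394.776 234.36 ] [390 225  11  20 125] [ 0.53921928 -0.23310584  0.13691652] 0.14823899998119217 [[ 0.53863893 -0.23273379  0.14      ]]
knob [333. 250.] [333 250   1   1   1] [ 0.49788866 -0.08094389  0.12200805] 0.1220080455701306 [[ 0.4951113  -0.08060324  0.14      ]]
tray cork ((502.54730224609375, 181.50270080566406), (147.03240966796875, 147.67137145996094), 7.567783832550049)
```

View pics/crop1.png

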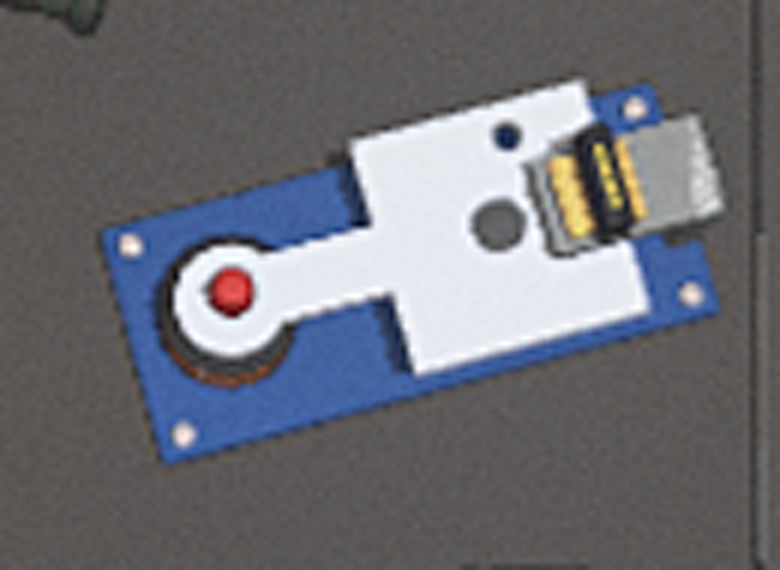

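The picture shows the stand, yawed about 17°, with the arm locked along its +y. The knob bar is at crop (605,180). The red handle agrees with the plate fit. Approaching the knob now.

Request:
send_rows:
  increments: [0, 0, 0, 1.8, 1.8, 0, 0.5, 0, 0, 0, 1.8, 1.8, 0, 0.5, 0, 0, 0, 1.8, 1.8, 0, 0.5, 0, 0, 0, 1.8, 1.8, 0, 0.5, 0, 0, 0, 1.8, 1.8, 0, 0.5, 0, 0, 0, 1.8, 1.8, 0, 0.5, 0, 0, 0, 1.8, 1.8, 0, 0.5, 0, 0, 0, 1.8, 1.8, 0, 0.5, 0, 0, 0, 1.8, 1.8, 0, 0.5, 0, 0, 0, 1.8, 1.8, 0, 0.5, 0, 0, 0, 1.8, 1.8, 0, 0.5, 0, 0, 0, 1.8, 1.8, 0, 0.5, 0, 0, 0, 1.8, 1.8, 0, 0.5, 0, 0, 0, 1.8, 1.8, 0, 0.5, 0, 0, 0, 1.8, 1.8, 0, 0.5, 0, 0, 0, 1.8, 1.8, 0, 0.5, 0, 0, 0, 1.8, 1.8, 0, 0.5, 0, 0, 0, 1.8, 1.8, 0, 0.5, 0, 0, 0, 1.8, 1.8, 0, 0.5, 0, 0, 0.01, 1.8, 1.8, 0, 0.5]
  newtons: 30

```text
time: 1.82
position: [0.5374, -0.2383, 0.2303]
tool_rot: [0.989, 0.148, -0.0, -0.0]
ft_force: [0.8, 0.3, 0.4]
grip_width: 0.0437
grip_force: 0.0
```

```bash
python3 - <<'E'
from h import *
c=cam("scene");P=cloud(c).reshape(-1,3)
for x in np.arange(.56,.86,.02):
    m=(abs(P[:,0]-x)<.01)&(P[:,1]>-.3)&(P[:,1]<.05)&(P[:,2]<.22);print(round(x,2),np.nanmax(P[m][:,2]).round(3))
E
```

```text
0.56 0.148
0.58 0.082
0.6 0.082
0.62 0.033
0.64 0.036
0.66 0.034
0.68 0.149
0.7 0.152
0.72 0.22
0.74 0.22
0.76 0.22
0.78 0.22
0.8 0.22
0.82 0.22
0.84 0.22
```

The knob comes first. The bins behind have rims at about 0.15 m, so for the push I'll keep the tool's long side along world y.

Request:
send_rows:
  increments: [0, 0, 0, 0.17, 0.4, -1, 0.5, 0, 0, 0, 0, 0, -2, 0.5, 0, 0, 0, 0, 0, -2, 0.5, 0, 0, 0, 0, 0, -2, 0.5, 0, 0, 0, 0, 0, -1.5, 0.5, 0, 0, 0, 0, 0, -1, 0.5, 0, 0, 0, 0, 0, -0.7, 0.5, 0, 0, 0, 0, 0, -0.4, 0.5, 0, 0, 0, 0, 0, -0.2, 0.5, 0, 0, 0, 0, 0, 0, 0.0, 0, 0, 0, 0, 0, 0, 0.0, 0, 0, 0, 0, 0, 0, 0.0, 0, 0, 0, 0, 0, 0, 0.0, 0, 0, 0, 0, 0, 0, 0.0, 0, 0, 0, 0, 0, 0, 0.0, 0, 0, 0, 0, 0, 0, 0.0]
  newtons: 30

```text
time: 3.2
position: [0.5386, -0.2351, 0.123]
tool_rot: [0.989, 0.148, 0.0, -0.0]
ft_force: [-0.2, 1.1, 2.8]
grip_width: 0.0139
grip_force: 30.0
```

Request:
send_rows:
  increments: [0, 0, 0, 0, 0, 0.3, 0, 0, 0, 0, 0, 0, 0.3, 0, 0, 0, 0, 0, 0, 0.3, 0, 0, 0, 0, 0, 0, 0.3, 0, 0, 0, 0, 0, 0, 0.2, 0, 0, 0, 0, 0, 0, 0, 0, 0, 0, 0, 0, 0, 0, 0]

```text
time: 3.78
position: [0.5384, -0.2351, 0.1363]
tool_rot: [0.989, 0.148, -0.0, -0.0]
ft_force: [2.8, 1.7, -6.4]
grip_width: 0.0138
grip_force: 30.0
```

Request:
send_rows:
  increments: [0, 0, 0.1, 0, 0, 0, 0, 0, 0, 0.1, 0, 0, 0, 0, 0, 0, 0.1, 0, 0, 0, 0, 0, 0, 0.1, 0, 0, 0, 0, 0, 0, 0.1, 0, 0, 0, 0, 0, 0, 0.1, 0, 0, 0, 0, 0, 0, 0.1, 0, 0, 0, 0, 0, 0, 0.1, 0, 0, 0, 0, 0, 0, 0.1, 0, 0, 0, 0, 0, 0, 0.1, 0, 0, 0, 0, 0, 0, 0, 0, 0, 0, 0, 0, 0, 0, 0, 0, 0, 0]

```text
time: 4.78
position: [0.539, -0.2357, 0.1365]
tool_rot: [0.798, 0.603, 0.0, 0.001]
ft_force: [2.4, 0.6, -6.7]
grip_width: 0.0143
grip_force: 30.0
```

Request:
send_rows:
  increments: [0, 0, 0, 0, 0, -0.2, 0, 0, 0, 0, 0, 0, 0, 0, 0, 0, 0, 0, 0, 0, 0.4, 0, 0, 0, 0, 0, 0, 0.4, 0, 0, 0, 0, 0, 0, 0.4, 0, 0, 0, 0, 0, 2, 0.4, 0, 0, 0, 0, 0, 3, 0.4, 0, 0, 0, 0, 0, 3, 0.4]

```text
time: 5.45
position: [0.5373, -0.2352, 0.2149]
tool_rot: [0.797, 0.604, -0.001, -0.001]
ft_force: [0.7, -0.5, -0.3]
grip_width: 0.0343
grip_force: 0.0
```

```bash
python3 - <<'E'
from h import *
c=cam("scene");X=[.5391,-.2342,.13];u,v=proj(c,[X])[0].astype(int);P=cloud(c)
w=P[v-35:v+25,u-30:u+30].reshape(-1,3);w=w[(np.hypot(w[:,0]-.539,w[:,1]+.234)<.03)]
print(np.sort(w[:,2][w[:,2]<.18])[-12:])
im=cv2.resize(c["image"][v-60:v+60,u-80:u+80],None,fx=4,fy=4);cv2.imwrite("pics/knob.png",im[:,:,::-1]);print(u,v)
E
```

```text
[0.15464194 0.15481747 0.15499548 0.15508646 0.15591476 0.15606868
 0.15634379 0.15646034 0.15663271 0.15694401 0.15713849 0.15769276]
363 191
```

View pics/knob.png

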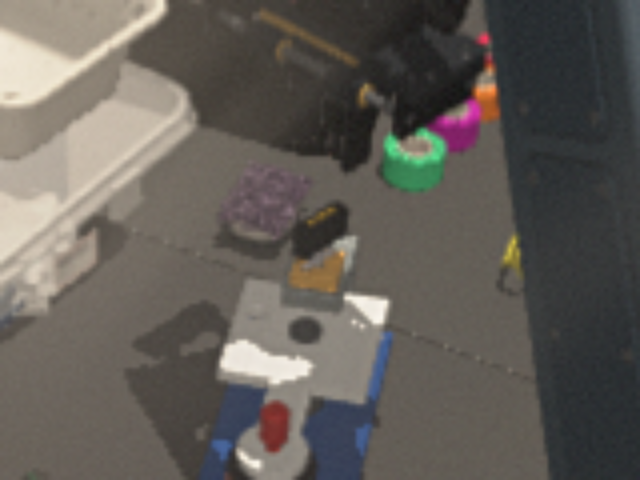

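The knob stays lifted and twisted at crop (320,228), with its top at about 0.153 m. Moving in behind the red handle.

Request:
send_rows:
  increments: [0, 0, -0.1, -0.67, 1.18, 0, 0, 0, 0, -0.1, -0.67, 1.18, 0, 0, 0, 0, -0.1, -0.67, 1.18, 0, 0, 0, 0, -0.1, -0.67, 1.18, 0, 0, 0, 0, -0.1, -0.67, 1.18, 0, 0, 0, 0, -0.1, -0.67, 1.18, 0, 0, 0, 0, -0.1, -0.67, 1.18, 0, 0, 0, 0, -0.1, -0.67, 1.18, 0, 0, 0, 0, -0.1, -0.67, 1.18, 0, 0, 0, 0, -0.1, -0.67, 1.18, 0, 0, 0, 0, -0.1, -0.67, 1.18, 0, 0, 0, 0, -0.1, -0.67, 1.18, 0, 0, 0, 0, -0.1, -0.67, 1.18, 0, 0, 0, 0, 0, 0, 0, -3, 0, 0, 0, 0, 0, 0, -3, 0, 0, 0, 0, 0, 0, -3, 0, 0, 0, 0, 0, 0, -2, 0, 0, 0, 0, 0, 0, -1, 0, 0, 0, 0, 0, 0, -0.2, 0, 0, 0, 0, 0, 0, 0, 0]

```text
time: 7.17
position: [0.4511, -0.0821, 0.0923]
tool_rot: [1.0, -0.002, -0.001, -0.0]
ft_force: [0.2, -0.9, -0.2]
grip_width: 0.0002
grip_force: 0.0
```

Request:
send_rows:
  increments: [0, 0, 0, 1.1, 0, 0, 0, 0, 0, 0, 1.1, 0, 0, 0, 0, 0, 0, 1.18, 0.23, 0, 0, 0, 0, 0, 1.18, 0.23, 0, 0, 0, 0, 0, 1.2, 0, 0, 0, 0, 0, 0, 1.2, 0, 0, 0, 0, 0, 0, 1.18, -0.25, 0, 0, 0, 0, 0, 1.18, -0.25, 0, 0, 0, 0, 0, 1.1, -0.46, 0, 0, 0, 0, 0, 1.1, -0.46, 0, 0, 0, 0, 0, 1, -0.68, 0, 0, 0, 0, 0, 1, -0.68, 0, 0, 0, 0, 0, 0.83, -0.86, 0, 0, 0, 0, 0, 0.83, -0.86, 0, 0, 0, 0, 0, 0, 0, 0, 0]

```text
time: 8.42
position: [0.604, -0.1237, 0.0939]
tool_rot: [1.0, -0.002, 0.001, 0.0]
ft_force: [-0.5, -0.5, -0.2]
grip_width: 0.0005
grip_force: 0.4
```

```bash
cat > a.py <<'E'
from h import *
c=cam("top");h=cv2.cvtColor(c["image"],cv2.COLOR_RGB2HSV).astype(int);H,S=h[...,0],h[...,1]
m=((H<8)|(H>172))&(S>130);m[:,:300]=0;m[:,400:]=0;m[:170]=0;m[275:]=0
k,l,s,ce=cv2.connectedComponentsWithStats(m.astype(np.uint8))
for i in range(1,k):
    if s[i,4]>6: X=plane(c,[ce[i]],.105)[0];d=X[:2]-[.5277,-.1965];print(ce[i],s[i,4],X,np.hypot(*d),np.radians(107)-np.arctan2(d[1],d[0]))
c["image"]=cv2.resize(c["image"][150:300,280:440],None,fx=4,fy=4);save(c,"arm")
E
python3 a.py
```

Request:
send_rows:
  increments: [0, 0, 0, 0.15, -0.2, 0, 0, 0, 0, 0, 0.15, -0.2, 0, 0, 0, 0, 0, 0, 0, 0, 0]

```text
time: 8.72
position: [0.604, -0.1247, 0.0928]
tool_rot: [1.0, -0.001, -0.002, -0.001]
ft_force: [-4.5, 2.6, 3.1]
grip_width: 0.0001
grip_force: 2.5
```

Request:
send_rows:
  increments: [0, 0, 0, -2, 1, 0, 0, 0, 0, 0, -2, 1, 0, 0, 0, 0, 0, 0, 0, 4, 0.2, 0, 0, 0, 0, 0, 4, 0.4, 0, 0, 0, 0, 0, 4, 0.5, 0, 0, 0.1, -0.2, -1, 0, 0.5, 0, 0, 0.1, -0.2, -1, 0, 0.5, 0, 0, 0.1, -0.2, -1, 0, 0.5, 0, 0, 0.1, -0.2, -1, 0, 0.5, 0, 0, 0.1, -0.2, -1, 0, 0.5, 0, 0, 0.1, -0.2, -1, 0, 0.5, 0, 0, 0.1, -0.2, -1, 0, 0.5, 0, 0, 0.1, -0.2, -1, 0, 0.5, 0, 0, 0.1, -0.2, -1, 0, 0.5, 0, 0, 0.1, -0.2, -1, 0, 0.5, 0, 0, 0.1, -0.2, -1, 0, 0.5, 0, 0, 0.1, -0.2, -1, 0, 0.5, 0, 0, 0.1, -0.2, -1, 0, 0.5, 0, 0, 0, 0, 0, 0, 0.5]

```text
time: 10.3
position: [0.5404, -0.2383, 0.2131]
tool_rot: [0.797, 0.604, 0.0, 0.001]
ft_force: [-0.5, -0.7, -0.3]
grip_width: 0.0437
grip_force: 0.0
```

```bash
python3 a.py
```

```text
[350.88636364 203.54545455] 44 [ 0.62213253 -0.12413752  0.105     ] 0.11896987119489841 1.2136583212155911
```

View pics/arm.png

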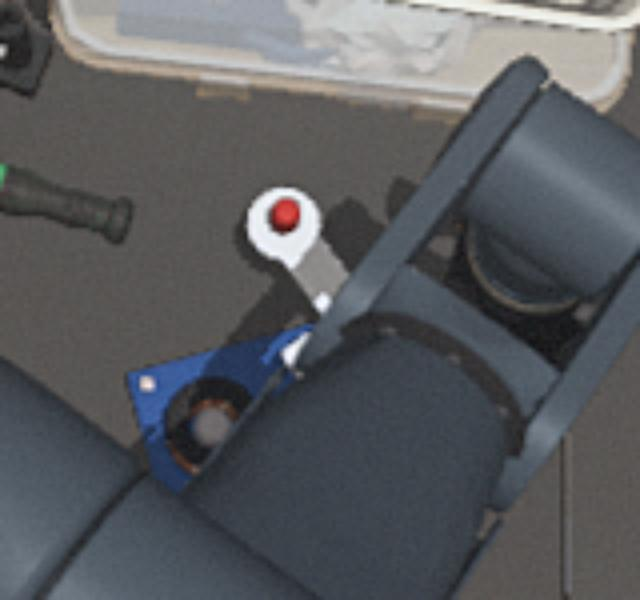

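The arm is open at θ ≈ 1.21, with the handle at crop (285,215). Re-gripping the knob.

Request:
send_rows:
  increments: [0, 0, 0, -0.15, 0.3, -1.9, 0.5, 0, 0, 0, 0, 0, -2, 0.5, 0, 0, 0, 0, 0, -2, 0.5, 0, 0, 0, 0, 0, -1, 0.5, 0, 0, 0, 0, 0, -0.6, 0.5, 0, 0, 0, 0, 0, -0.4, 0.5, 0, 0, 0, 0, 0, 0, 0, 0, 0, 0, 0, 0, 0, 0, 0, 0, 0, 0, 0, 0, 0, 0, 0, 0, 0, 0, 0, 0, 0, 0, 0, 0, 0, 0, 0, 0, 0, 0, 0, 0, 0, 0, 0, 0, 0, 0, 0.2, 0, 0, 0, 0, 0, 0, 0, 0]

```text
validation failed for argument at $.in...
```

Request:
send_rows:
  increments: [0, 0, 0, -0.15, 0.3, -1.9, 0.5, 0, 0, 0, 0, 0, -2, 0.5, 0, 0, 0, 0, 0, -2, 0.5, 0, 0, 0, 0, 0, -1, 0.5, 0, 0, 0, 0, 0, -0.6, 0.5, 0, 0, 0, 0, 0, -0.4, 0.5, 0, 0, 0, 0, 0, 0, 0, 0, 0, 0, 0, 0, 0, 0, 0, 0, 0, 0, 0, 0, 0, 0, 0, 0, 0, 0, 0, 0, 0, 0, 0, 0, 0, 0, 0, 0, 0, 0, 0, 0, 0, 0, 0, 0, 0, 0, 0, 0.2, 0, 0, 0, 0, 0, 0, 0, 0]
  newtons: 30

```text
time: 11.52
position: [0.5395, -0.2338, 0.1354]
tool_rot: [0.797, 0.604, 0.0, 0.001]
ft_force: [3.9, -1.1, -6.4]
grip_width: 0.0138
grip_force: 30.0
```

Request:
send_rows:
  increments: [0, 0, -0.1, 0, 0, 0, 0, 0, 0, -0.1, 0, 0, 0, 0, 0, 0, -0.1, 0, 0, 0, 0, 0, 0, -0.1, 0, 0, 0, 0, 0, 0, -0.1, 0, 0, 0, 0, 0, 0, -0.1, 0, 0, 0, 0, 0, 0, -0.1, 0, 0, 0, 0, 0, 0, -0.1, 0, 0, 0, 0, 0, 0, -0.1, 0, 0, 0, 0, 0, 0, -0.1, 0, 0, 0, 0, 0, 0, 0, 0, 0, 0, 0, 0, 0, 0, 0, 0, -0.3, 0, 0, 0, 0, 0, 0, -0.3, 0, 0, 0, 0, 0, 0, -0.3, 0, 0, 0, 0, 0, 0, -0.3, 0, 0, 0, 0, 0, 0, 0, 0]

```text
time: 12.85
position: [0.54, -0.2342, 0.1232]
tool_rot: [0.989, 0.149, 0.001, 0.001]
ft_force: [4.7, -2.3, -4.5]
grip_width: 0.0133
grip_force: 30.0
```

Request:
send_rows:
  increments: [0, 0, 0, 0, 0, -0.1, 0, 0, 0, 0, 0, 0, 0, 0.4, 0, 0, 0, 0, 0, 0, 0.4, 0, 0, 0, 0, 0, 0, 0.4, 0, 0, 0, 0, 0, 2, 0.4, 0, 0, 0, 0, 0, 3, 0.4, 0, 0, 0, 0, 0, 4, 0.4, 0, 0, 0, 0, 0, 0, 0.4]

```text
time: 13.52
position: [0.5417, -0.2354, 0.2196]
tool_rot: [0.989, 0.148, 0.004, 0.004]
ft_force: [1.0, -0.4, 0.8]
grip_width: 0.0344
grip_force: 0.0
```

```bash
python3 - <<'E'
from h import *
c=cam("scene");X=[.5391,-.2342,.13];u,v=proj(c,[X])[0].astype(int);P=cloud(c)
w=P[v-35:v+25,u-30:u+30].reshape(-1,3);w=w[(np.hypot(w[:,0]-.539,w[:,1]+.234)<.03)]
print(np.sort(w[:,2][w[:,2]<.18])[-12:])
im=cv2.resize(c["image"][v-60:v+60,u-80:u+80],None,fx=4,fy=4);cv2.imwrite("pics/knob2.png",im[:,:,::-1])
E
python3 a.py
```

```text
[0.14276028 0.14276624 0.14282906 0.14285461 0.14292265 0.14312382
 0.14321326 0.14336049 0.14366739 0.14404164 0.14411488 0.14548746]
[350.82222222 203.6       ] 45 [ 0.62198424 -0.12397584  0.105     ] 0.1189507088301965 1.2118211550861888
```

View pics/knob2.png

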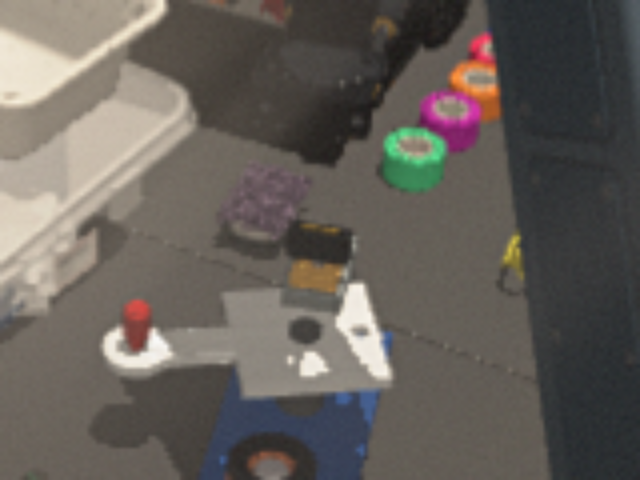

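The plunger is home: the knob dropped about 12 mm and the bar is back along the stand's x, at crop (320,240). The arm is locked open. Next is the coil.

Request:
send_rows:
  increments: [0, 0, 0.1125, -0.35, 1.1, 0, 1, 0, 0, 0.1125, -0.35, 1.1, 0, 1, 0, 0, 0.1125, -0.35, 1.1, 0, 1, 0, 0, 0.1125, -0.35, 1.1, 0, 1, 0, 0, 0.1125, -0.35, 1.1, 0, 1, 0, 0, 0.1125, -0.35, 1.1, 0, 1, 0, 0, 0.1125, -0.35, 1.1, 0, 1, 0, 0, 0.1125, -0.35, 1.1, 0, 1, 0, 0, 0.1125, -0.35, 1.1, 0, 1, 0, 0, 0.1125, -0.35, 1.1, 0, 1, 0, 0, 0.1125, -0.35, 1.1, 0, 1, 0, 0, 0.1125, -0.35, 1.1, 0, 1, 0, 0, 0.1125, -0.35, 1.1, 0, 1, 0, 0, 0.1125, -0.35, 1.1, 0, 1, 0, 0, 0, 0, 0, 0, 1, 0, 0, 0, 0, 0, 0, 1]

```text
time: 14.95
position: [0.4884, -0.0788, 0.2114]
tool_rot: [0.594, 0.805, -0.001, -0.002]
ft_force: [-0.2, -0.0, 0.2]
grip_width: 0.0872
grip_force: 0.0
```

```bash
python3 - <<'E'
from h import *
c=cam("scene");P=cloud(c).reshape(-1,3);col=c["image"].reshape(-1,3)
w=P[(abs(P[:,2]-.06)<.006)&(np.hypot(P[:,0]-.4926,P[:,1]+.0817)<.045)]
print(len(w),w.min(0),w.max(0),(w.min(0)+w.max(0))/2); o=robot.get_obs();print(o["position"],o["tool_rot"],o["q"])
E
```

```text
294 [ 0.46420778 -0.11393616  0.05422556] [ 0.52579675 -0.05027907  0.06598996] [ 0.49500226 -0.08210762  0.06010776]
[ 0.48910852 -0.07939305  0.21174754] [ 5.93920872e-01  8.04522869e-01 -4.00828789e-04 -8.89311067e-04] [-3.86638851e-01  3.81751975e-01  1.77116501e+00 -4.04220570e-04
  9.90597123e-01 -6.85365245e-01]
```

Request:
send_rows:
  increments: [0, 0, 0, 0.4, -0.24, -2, 1, 0, 0, 0, 0, 0, -2.5, 1, 0, 0, 0, 0, 0, -2.5, 1, 0, 0, 0, 0, 0, -2.5, 1, 0, 0, 0, 0, 0, -2.5, 1, 0, 0, 0, 0, 0, -2, 1, 0, 0, 0, 0, 0, -1.5, 1, 0, 0, 0, 0, 0, -1, 1, 0, 0, 0, 0, 0, -0.8, 1, 0, 0, 0, 0, 0, -0.5, 1, 0, 0, 0, 0, 0, 0, 0.5, 0, 0, 0, 0, 0, 0, 0.5, 0, 0, 0, 0, 0, 0, 0.5, 0, 0, 0, 0, 0, 0, 0.5, 0, 0, 0, 0, 0, 0, 0.5, 0, 0, 0, 0, 0, 0, 0.5]
  newtons: 25

```text
time: 16.33
position: [0.4936, -0.0819, 0.0352]
tool_rot: [0.593, 0.805, -0.0, 0.0]
ft_force: [-1.9, -0.9, 3.8]
grip_width: 0.06
grip_force: 24.9
```

Request:
send_rows:
  increments: [0, 0, 0, 0, 0, 0.3, 0.3, 0, 0, 0, 0, 0, 0.7, 0.3, 0, 0, 0, 0, 0, 1, 0.3, 0, 0, 0, 0, 0, 1, 0.3, 0, 0, 0, 0, 0, 1, 0.3, 0, 0, 0, 0, 0, 1, 0.3, 0, 0, 0, 0, 0, 1, 0.3, 0, 0, 0, 0, 0, 1, 0.3, 0, 0, 0, 0, 0, 1, 0.3, 0, 0, 0, 0, 0, 0, 0.3]
  newtons: 30

```text
time: 17.17
position: [0.495, -0.0823, 0.1167]
tool_rot: [0.593, 0.805, 0.001, 0.002]
ft_force: [-0.0, 0.7, -2.7]
grip_width: 0.0605
grip_force: 29.9
```

Request:
send_rows:
  increments: [0, 0, 0, 0, 0.6, 0, 0.3, 0, 0, 0, 0, 1.2, 0, 0.3, 0, 0, 0, 0, 1.8, 0, 0.3, 0, 0, 0, 0.1, 1.9, 0, 0.3, 0, 0, 0, 0.1, 1.9, 0, 0.3, 0, 0, 0, 0.1, 1.9, 0, 0.3, 0, 0, 0, 0.1, 1.9, 0, 0.3, 0, 0, 0, 0.1, 1.9, 0, 0.3, 0, 0, 0, 0.1, 1.9, 0, 0.3, 0, 0, 0, 0.1, 1.9, 0, 0.3, 0, 0, 0, 0, 1.9, 0, 0.3, 0, 0, 0, 0, 1.9, 0, 0.3, 0, 0, 0, 0, 1.9, 0, 0.3, 0, 0, 0, 0, 1.8, 0, 0.3, 0, 0, 0, 0, 1.2, 0, 0.3, 0, 0, 0, 0, 0.7, 0, 0.3, 0, 0, 0, 0, 0, 0, 0.3, 0, 0, 0, 0, 0, 0, 0.3]

```text
time: 18.67
position: [0.5002, 0.1812, 0.1142]
tool_rot: [0.593, 0.805, -0.001, -0.0]
ft_force: [0.3, -0.5, -3.9]
grip_width: 0.0605
grip_force: 29.9
```

Request:
send_rows:
  increments: [0, 0, 0, 0, 0, -1, 0.3, 0, 0, 0, 0, 0, -1.5, 0.3, 0, 0, 0, 0, 0, -1.5, 0.3, 0, 0, 0, 0, 0, -1.5, 0.3, 0, 0, 0, 0, 0, -1, 0.3, 0, 0, 0, 0, 0, -0.7, 0.3, 0, 0, 0, 0, 0, -0.5, 0.3, 0, 0, 0, 0, 0, -0.4, 0.3, 0, 0, 0, 0, 0, -0.2, 0.3, 0, 0, 0, 0, 0, -0.1, 0.3, 0, 0, 0, 0, 0, 0, 0.3, 0, 0, 0, 0, 0, 0, 0.3]

```text
time: 19.67
position: [0.501, 0.1813, 0.031]
tool_rot: [0.593, 0.805, 0.0, 0.0]
ft_force: [-0.2, 0.4, -3.3]
grip_width: 0.06
grip_force: 29.9
```

Still hanging, with about 3 mm to go.

Request:
send_rows:
  increments: [0, 0, 0, 0, 0, -0.1, 0.3, 0, 0, 0, 0, 0, -0.1, 0.3, 0, 0, 0, 0, 0, -0.1, 0.3, 0, 0, 0, 0, 0, 0, 0.3]

```text
time: 20.0
position: [0.501, 0.1812, 0.0282]
tool_rot: [0.593, 0.805, 0.0, 0.0]
ft_force: [-0.9, -0.5, 2.6]
grip_width: 0.0602
grip_force: 29.9
```

The force reversed, so the coil is resting on the cork. Releasing and retreating.

Request:
send_rows:
  increments: [0, 0, 0, 0, 0, 0, 0.8, 0, 0, 0, 0, 0, 0, 0.95, 0, 0, 0, 0, 0, 0, 0.95, 0, 0, 0, 0, 0, 0, 0.95, 0, 0, 0, 0, 0, 1, 0.95, 0, 0, 0, 0, 0, 2, 0.95, 0, 0, 0, 0, 0, 3, 0.95, 0, 0, 0, 0, 0, 3, 0.95, 0, 0, 0, 0, 0, 4, 0.95, 0, 0, 0, 0, 0, 4, 0.95, 0, 0, 0, -1, 0, 4, 0.95, 0, 0, 0, -1, 0, 0, 0.95, 0, 0, 0, 0, 0, 0, 0.95]

```text
time: 21.08
position: [0.48, 0.1814, 0.2406]
tool_rot: [0.593, 0.805, 0.002, 0.002]
ft_force: [-0.4, 0.1, -0.7]
grip_width: 0.0828
grip_force: 0.0
```

```bash
python3 - <<'E'
from h import *
c=cam("scene");c["image"]=c["image"][120:420,150:550];c["image"]=cv2.resize(c["image"],None,fx=2,fy=2);save(c,"end")
E
```

```text
(no output)
```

View pics/end.png

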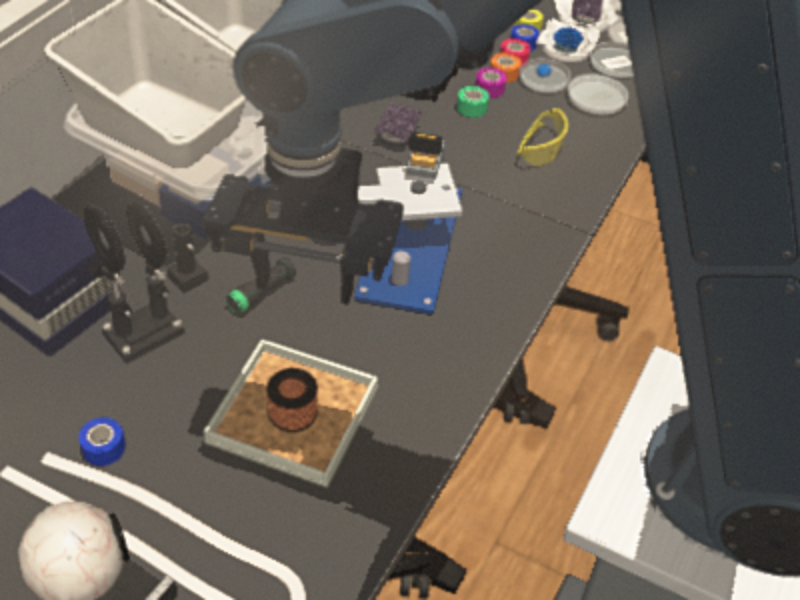

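The coil stands upright in the tray at (292,398). The spindle is bare at (400,267), the arm is open and locked, and the bystanding items look undisturbed.

```bash
python3 -c "
from rig import robot
print(robot.hand_in())"
```

```text
the job is handed in; nothing more can be done
None
```

The job is done and handed in at about 21 s: the keeper arm is locked open with the plunger home, the coil stands upright in the white tray, and nothing else looked moved in the last picture.

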